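# Clear the jig and bring up the driver

### The arm

A 7-joint arm with a two-finger parallel gripper is mounted at the origin on the work surface. World frame = base frame: x ahead of the robot, y to its left, z up, the work surface at z = 0. Lengths are in m, angles in rad, forces in N, time in s.
With the tool pointing down it reaches from about 0.425 to 0.95 m from the base axis. Payload 16.7 kg.
Tool frame: the origin (TCP) lies on the centre line of the jaws, within the pads' length; the fingertips stand 14 mm ahead of it and the grasp point (between the pads) lies 5 mm behind it (finger_overhang is the z of the fingertips in the tool frame, in m); z points along the fingers, y is the line along which they close (so a half turn about z gives the same grasp; the last joint's range is limited). The gripper opens to 94 mm and grips with 3 to 60 N. Pads are 16 mm wide; open, the fingers measure 119 mm over their backs; the gripper's body (75 mm by 177 mm) begins 78 mm behind the grasp point.
Start: joints at [-1.266, 0.426, 0.074, 1.606, -0.034, 1.111, -0.067], TCP at [0.296, 0.607, 0.219] pointing down, gripper open.
Joint ranges: [-2.85, 2.85], [-0.5, 2.14], [-1.23, 1.37], [0.21, 2.46], [-1.02, 4.16], [0.16, 2.05], [-2.73, 2.73]. Speed limits (rad/s): [1.89, 1.89, 2.39, 2.39, 3.01, 3.01, 3.01].

### API

Orientations are given as a rotation vector (axis times angle).
In Python, from bench import sense, read_camera, close_job, recognise, finger_overhang gives the robot as it stands.
- The arm moves only by the shell command python3 -m pendant 'ROWS' [OPENING]. ROWS is JSON, a list of rows, each an object of numbers: "x", "y", "z": the shift along the tool's x, y, z in mm; "ax", "ay", "az": the turn, a rotation vector about the tool's x, y, z in rad. A call has exactly 5 rows; each row shifts and turns the commanded pose from where the row before left it, along the tool's axes as they then stand; what a row does not reach is not made up. A row lasts 1/8 s, in which the tool goes at most 62.5 mm and 10.7 degrees, less where a joint would pass 70% of its speed; a pose out of reach is approached as far as the arm can. A call with a gripper value outside its range is refused whole. OPENING is the finger opening in mm, from 0 to 94, set as the call begins (- or left out, the last holds). The fingers move at their own pace and stop on an object; the grip force is fixed at half the most. Time passes only in rows, so rows that do not move let the fingers close, or fill a call up. It gives the time, the measured TCP pose, the force, the opening and the grip force at its end, in the units of the state.
- sense(): the state, without advancing time (a new reading comes with each control period).
- read_camera(name): name is "side" or "top" or "wrist"; returns a dict with "pixels" (400x640x3 uint8, red, green, blue), "z_map" (400x640 float32, m along the optical axis (not along the pixel's ray), 0 where there is no reading), "fov_y" (degrees; the focal length in pixels is half the picture's height over the tangent of half this angle, whatever the lens; pixels are square), "cx", "cy" (the principal point, pixels), "k1" (the pictures are not rectified: a ray, as slopes to the right and down, at radius r is drawn at 1 + k1 r^2 times it, then the intrinsics apply), "cam_to_world" (4x4, takes a point from camera to world coordinates); the wrist camera has in their place "T_tool_cam" (4x4, takes a point from camera to tool coordinates, whose origin is the TCP and whose axes are the flange's). Camera axes: x right, y down, z forward; pixel columns grow to the right and rows downward; lengths in m; the calibration is good to about 2 mm. A picture is of the moment at which its call begins: read the wrist's pose just before it.
- close_job(): hands the job in; it is judged then, once.
Trained networks look in the newest picture that a camera, given by its name, has taken for a name from the list of things; names that differ only in an ending like _2 or _b are one class to them, and where a whole thing is asked for, a point or a joint stands for the part that bears it (a point fixed in the world has none). Each returns a list of dicts, best first, with "conf" (0 to 1); they miss things now and then, are a little off and sometimes report something else, mostly with a low value. They report only what shows in the picture. A call takes as long as a camera call. They do not tell look-alikes from the thing itself.
- recognise(name, camera): "bbox" ([centre column, centre row, width, height] in pixels, round what is visible of it).
The state is a dict: "time_s": time; "joint_pos": joint angles; "joint_vel": joint speeds; "joint_efforts": joint torques, N m; "tcp_pos": TCP position; "eef_rot": TCP orientation; "wrist_force": force on the tool from outside, world axes, zero at the start; "ft_torque": the same for the moment, N m; "opening": opening from 0.0 (shut) to 1.0 (fully open); "finger_force": force on a finger pad.
Only numpy, scipy, OpenCV 4.12 (cv2) and the standard library are available. Lean on these libraries where they do the work, as an engineer would, in place of code of your own. Each camera call takes 0.05 s, during which the arm holds its last target. There are 200 camera calls.

### The job

Get the screw-driving jig ready for work: with the bench brush, sweep the three metal offcuts off the jig's bed into the catch tray at its end (don't touch them with the gripper), then set the brush down on the bench clear of the jig and the stand. Then draw the cordless screwdriver out of its slanted stand, turn it upright with the bit pointing straight down, and finish while holding it still above the middle of the bed, the bit's tip about 7 cm clear of the bed. Leave the other things on the bench where they are.

Things in the scene. Friction and masses are not known exactly. Their poses are not given: they have to be found in the camera images.
- jig: Jig of dark steel fixed to the bench, 120 mm (x) by 200 mm (y). Origin: middle of its footprint at bench level; z up. Its +y part is the bed: flat top 40 mm above the bench, y = -15 to +100 mm, 104 mm wide between two fences (along its +x and -x sides, 10 mm higher than the bed); both ends of the bed are open. What is pushed off the bed's -y end drops into the catch tray there.
- bed_mid (a point): Middle of the bed's flat top, 40 mm above the bench; axes as the jig's.
- tray_mid (a point): Middle of the catch tray's floor, 5 mm above the bench; axes as the jig's. Tray inside: 112 mm along x, 81 mm along y, right against the bed's -y end; its wall tops are 26 mm above the bench, 14 mm below the bed.
- brush: Wooden bench brush, loose, standing on its bristles, about 130 g. Origin: middle of the bristles' underside; z up, x along its length, y across. Stiff bristle block 84 (x) x 28 (y) mm, 40 mm high; above it a wooden back 90 x 32 mm up to 56 mm; above that an upright grip 60 mm long (x), 20 mm thick (y), from 56 to 106 mm. Pinch the grip across y.
- brush_grip (a point): Middle of the brush's grip, 86 mm above the bristles' underside.
- scrap_block: Aluminium offcut, block 20 x 15 x 14 mm; origin at its middle. Starts on the bed.
- scrap_stub: Aluminium offcut, round stub 20 mm across and 14 mm high; origin at its middle. Starts standing on the bed.
- scrap_angle: Aluminium offcut, L-shaped piece about 20 x 17 x 16 mm; origin near its middle. Starts on the bed.
- stand: Screwdriver stand fixed to the bench: steel foot 120 (x) x 80 x 10 mm and a tube, 42 mm outside and 34 mm inside diameter, 52 mm deep, its axis leaning 40 degrees from vertical towards the stand's own -x. Origin: at bench level under the middle of the tube's bottom, which is 55 mm above the bench. z up.
- stand_mouth (a point): Centre of the tube's mouth, 33 mm to -x of the stand's origin and 95 mm above the bench; axes as the stand's (z up).
- driver: Grey cordless screwdriver, loose, straight, round, about 220 g. Origin: tip of its bit; z runs from there to the handle's end. Bit 6 mm thick up to 40 mm, then the handle, 30 mm diameter from 52 mm to its end at 165 mm. It starts in the stand's tube, leaning with it, the handle's shoulder on the tube's bottom, the bit through a hole there, the handle from 92 to 165 mm standing out.
- tape: Bystander: roll of tape lying flat, 90 mm across, 24 mm high; origin in the middle of its underside.
- dropper_a: Bystander: small white bottle 32 mm across, 78 mm high; origin in the middle of its underside.
- dropper_b: Bystander: small white bottle, the same as the other.
- meter: Bystander: white test meter 120 x 85 x 34 mm; origin in the middle of its underside.
- wrench: Bystander: steel spanner lying flat.
- plain_driver: Bystander: ordinary hand screwdriver lying on the bench.
- jar: Bystander: small clear jar 52 mm across, 55 mm high; origin in the middle of its underside.
Mind the look-alikes: they are no part of the job. What is shaped like the brush but pink is not meant.

How it is judged:
On the way, in this order (a step that is already met when the one before it is completed fails the run):
1. all three offcuts lie in the catch tray (y of scrap_block in the frame of jig between -0.1 and -0.014 m and x of scrap_block in the frame of jig between -0.06 and 0.06 m and z of each of scrap_block, scrap_stub, scrap_angle in the frame of jig below 0.036 m and y of scrap_stub in the frame of jig between -0.1 and -0.014 m and x of scrap_stub in the frame of jig between -0.06 and 0.06 m and y of scrap_angle in the frame of jig between -0.1 and -0.014 m and x of scrap_angle in the frame of jig between -0.06 and 0.06 m), for 0.2 s.
2. the brush is set down on the bench and let go (height (world z) of brush below 0.05 m and contact force between brush and the arm below 0.05 N and contact force between brush and the fingers below 0.05 N and contact force between brush and jig below 0.05 N and contact force between brush and stand below 0.05 N and linear speed of brush below 0.03 m/s), for 0.3 s.
3. the screwdriver is drawn out: gripped, its tip above the stand's mouth and clear of the stand (z of driver in the frame of stand_mouth above 0 m and contact force between driver and stand below 0.1 N and contact force between driver and the fingers above 1 N), for 0.1 s.
At the end, for the whole second after the job is handed in: Screwdriver gripped, touching nothing else, still, within 0.2 rad of upright, bit down, its tip within 35 mm sideways of the bed's middle and 30 to 120 mm above it; all three offcuts in the catch tray; the brush released, at rest on the bench, touching neither jig nor stand (all of step 1 and all of step 2 and angle between driver's own z axis and vertical below 0.2 rad and horizontal distance between driver and bed_mid below 0.035 m and z of driver in the frame of bed_mid between 0.03 and 0.12 m and contact force between driver and the fingers above 1 N and contact force between driver and stand below 0.1 N and contact force between driver and jig below 0.1 N and contact force between driver and brush below 0.1 N and linear speed of driver below 0.05 m/s); the arm keeps its last pose, push and grip.
It fails at once if an offcut is pushed with the gripper instead of the brush (contact force between any of scrap_block, scrap_stub, scrap_angle and the fingers above 1 N or contact force between any of scrap_block, scrap_stub, scrap_angle and the arm above 1 N).
It fails at once if a bystander is moved by more than 30 mm (distance of any of tape, dropper_a, dropper_b, meter, wrench, plain_driver, jar from where it was at the start of the episode above 0.03 m).
It also fails if it takes over 72 s, if anything falls off the work surface, if the arm or the gripper's body presses on something with over 40 N, if the wrist force passes 120 N, or if a joint passes its speed limit or range.

## Working session

There is one attempt and no reset: what is moved stays moved. The work goes in short steps, Python scripts to look and compute and a shell command to move; the robot and the scene stay as the last step left them, time stands still between calls to the robot, and variables do not carry over. Pictures are saved under pics/ and viewed, at most 10 in all, crops included, and the job is handed in when it is done.

```bash
mkdir -p pics; ls
cat > h.py <<'E'
import numpy as np,cv2
from bench import *
from scipy.spatial.transform import Rotation as R
def cloud(c,T=None):
    T=c["cam_to_world"] if T is None else T
    f=200/np.tan(np.radians(c["fov_y"])/2)
    v,u=np.mgrid[0:400,0:640].astype(float)
    K=np.array([[f,0,c["cx"]],[0,f,c["cy"]],[0,0,1]])
    p=cv2.undistortPoints(np.stack([u,v],-1).reshape(-1,1,2),K,np.array([c["k1"],0,0,0.])).reshape(400,640,2)
    z=c["z_map"]
    P=np.dstack([p[...,0]*z,p[...,1]*z,z])
    W=P@np.array(T)[:3,:3].T+np.array(T)[:3,3]
    W[z==0]=np.nan
    return W
def wristT(s,c):
    T=np.eye(4);T[:3,:3]=R.from_rotvec(s["eef_rot"]).as_matrix();T[:3,3]=s["tcp_pos"]
    return T@np.array(c["T_tool_cam"])
def save(n,px): cv2.imwrite("pics/"+n,cv2.cvtColor(px,cv2.COLOR_RGB2BGR))
E
python3 - <<'E'
from h import *
s=sense();print(s)
for n in ("top","side"):
    c=read_camera(n);save(n+"0.png",c["pixels"]);W=cloud(c);np.savez(n+"0.npz",W=W,px=c["pixels"])
    for k in ["jig","brush","scrap_block","scrap_stub","scrap_angle","stand","driver"]:
        for d in recognise(k,n)[:3]:
            u,v,w,h=d["bbox"];w0=W[int(v),int(u)];print(n,k,np.round(d["conf"],2),np.round(d["bbox"]),np.round(w0,3))
E
```

```text
pics
{'time_s': 0.0, 'joint_pos': array([-1.26646911,  0.42673194,  0.07388743,  1.60658147, -0.0341247 ,
        1.11082892, -0.06708898]), 'joint_vel': array([-0.00135256,  0.00120026,  0.00060557,  0.00238059,  0.00060399,
       -0.00091552,  0.00049975]), 'joint_efforts': array([ 1.21557852e-03, -9.35813570e+01,  3.66791859e+00, -4.54200089e+01,
       -4.86726814e-02,  1.98673300e-02,  1.20938066e-04]), 'tcp_pos': array([0.29578276, 0.60627816, 0.21878802]), 'eef_rot': array([-7.06820421e-01, -3.06083739e+00,  1.99919354e-03]), 'wrist_force': array([ 0.72411831, -0.68768695,  0.25928596]), 'ft_torque': array([ 0.03273477, -0.03842583, -0.01361289]), 'finger_force': 0.0, 'opening': 0.9949392609166768}
top jig 0.68 [444. 221.  84.  64.] [ 0.547 -0.252  0.039]
top brush 0.76 [381. 137.  33.  30.] [ 0.734 -0.071  0.064]
top brush 0.7 [343. 173.  26.  33.] [0.616 0.013 0.103]
top brush 0.57 [352. 226.  36.  27.] [ 0.495 -0.021  0.103]
top scrap_angle 0.7 [259. 196.  27.   9.] [0.526 0.196 0.139]
top scrap_angle 0.62 [447. 206.   5.   8.] [ 0.583 -0.249  0.057]
top stand 0.63 [247. 202.  57.  44.] [0.519 0.227 0.1  ]
top driver 0.55 [259. 194.  24.  12.] [0.531 0.198 0.137]
side jig 0.7 [338. 335.  81. 123.] [ 0.554 -0.275  0.038]
side brush 0.73 [400. 236.  19.  51.] [ 0.729 -0.097  0.074]
side brush 0.72 [392. 188.  39.  38.] [0.772 0.078 0.055]
side brush 0.64 [292. 235.  21.  55.] [ 0.502 -0.054  0.079]
side scrap_block 0.68 [313. 312.  18.  10.] [ 0.518 -0.231  0.053]
side scrap_block 0.56 [343. 138.  23.  29.] [0.714 0.373 0.021]
side scrap_angle 0.61 [350. 319.  14.  14.] [ 0.581 -0.256  0.055]
```

View pics/top0.png

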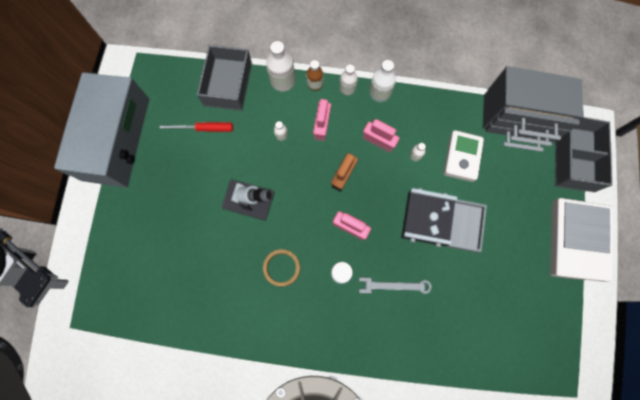

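View pics/side0.png

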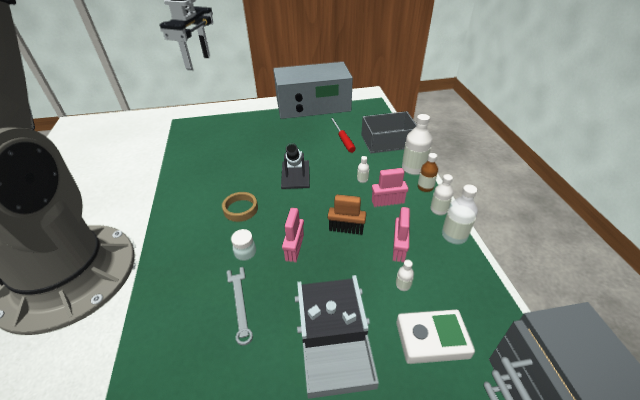

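The brown brush is at top (344,171) / side (347,214). The three pink look-alikes are at top (322,118), (381,135) and (352,225), and they're not meant. The jig's bed is at top (430,218) with the tray to its right, and the driver leans right in the stand at (250,197). Next I'll enlarge the brush to confirm it and fit the poses.

Run:
```python
from h import *
t=np.load("top0.npz");sd=np.load("side0.npz")
a=cv2.resize(t["px"][150:195,310:380],None,fx=5,fy=5,interpolation=cv2.INTER_CUBIC)
b=cv2.resize(sd["px"][185:245,320:375],None,fx=5,fy=5,interpolation=cv2.INTER_CUBIC)
m=np.zeros((300,640,3),np.uint8);m[:225,:350]=a;m[:300,355:630]=b;save("brush.png",m)
def rect(P): 
    r=cv2.minAreaRect((P[:,:2]*1000).astype(np.float32));return np.round(r[0],1),np.round(r[1],1),round(r[2],1)
for n,d in(("top",t),("side",sd)):
    W=d["W"];px=d["px"].astype(int);hsv=cv2.cvtColor(d["px"],cv2.COLOR_RGB2HSV)
    box=lambda x0,x1,y0,y1,z0,z1:(W[...,0]>x0)&(W[...,0]<x1)&(W[...,1]>y0)&(W[...,1]<y1)&(W[...,2]>z0)&(W[...,2]<z1)
    g=box(.55,.68,-.06,.08,.09,.12);P=W[g];print(n,"grip",len(P),rect(P),np.median(P[:,2]))
    g=box(.55,.68,-.06,.08,.045,.12);P=W[g];print(n,"back",len(P),rect(P))
    g=box(.45,.65,-.4,-.15,.012,.07);P=W[g];print(n,"jig",len(P),rect(P))
    g=box(.45,.65,-.4,-.15,.044,.08);P=W[g];print(n,"fence+scr",len(P),rect(P))
    g=box(.45,.6,.12,.3,.11,.25);P=W[g];
    c=P.mean(0);U,S,V=np.linalg.svd(P-c);print(n,"drv",len(P),c.round(3),V[0].round(3),S.round(3),P.min(0).round(3),P.max(0).round(3))
    g=box(.4,.62,.12,.35,.004,.014);P=W[g];print(n,"foot",len(P),rect(P))
    k=box(.45,.65,-.3,-.15,.035,.08)&(px.min(-1)>130);print(n,"scr px",k.sum())
    nn,l,st,ce=cv2.connectedComponentsWithStats(k.astype(np.uint8))
    for i in range(1,nn):
        if st[i,4]>5: print(ce[i].round(),st[i,4],W[l==i].mean(0).round(3))
```

```text
top grip 211 (array([636. ,   9.7]), array([20.3, 58.1]), 69.2) 0.1047971597162719
top back 457 (array([636.1,   9.6]), array([32.3, 89.6]), 69.3)
top jig 2722 (array([ 549.9, -258.2]), array([203.4, 134.9]), 86.7)
top fence+scr 547 (array([ 553.1, -215.2]), array([116.2, 120.4]), 86.6)
top drv 250 [0.531 0.19  0.135] [ 0.053  0.781 -0.623] [0.273 0.131 0.126] [0.516 0.163 0.11 ] [0.547 0.221 0.159]
top foot 1058 (array([510. , 235.1]), array([218.9, 228.4]), 0.1)
top scr px 524
[434. 194.] 158 [ 0.608 -0.219  0.049]
[446. 207.] 46 [ 0.58  -0.25   0.053]
[433. 216.] 59 [ 0.552 -0.221  0.053]
[434. 230.] 61 [ 0.519 -0.226  0.053]
[428. 238.] 198 [ 0.498 -0.213  0.048]
side grip 254 (array([638.7,   7.6]), array([21.6, 59.5]), 66.7) 0.10346282362223053
side back 792 (array([638.8,   7.2]), array([32.1, 88.8]), 70.1)
side jig 4643 (array([ 551.6, -259.1]), array([202.7, 135.4]), 86.8)
side fence+scr 793 (array([ 554.3, -216.7]), array([117.2, 120.4]), 87.1)
side drv 142 [0.534 0.176 0.136] [-0.114 -0.608  0.786] [0.119 0.108 0.095] [0.519 0.158 0.11 ] [0.551 0.196 0.158]
side foot 603 (array([504.9, 219.9]), array([253. , 136.8]), 28.6)
side scr px 722
[360. 302.] 237 [ 0.609 -0.223  0.049]
[301. 310.] 240 [ 0.498 -0.218  0.048]
[330. 306.] 88 [ 0.553 -0.223  0.051]
[314. 310.] 88 [ 0.52  -0.226  0.051]
[348. 316.] 69 [ 0.581 -0.25   0.052]
```

View pics/brush.png

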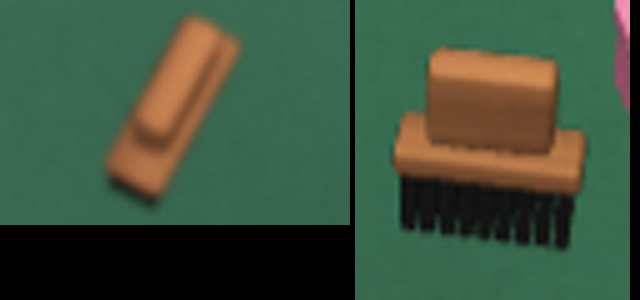

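Confirmed: the brush at top (344,171) is brown wood with black bristles. Its centre is about (0.637, 0.009) with its long axis at -21°. The jig's bed middle is at (0.5535, -0.2165), yaw -3.3°. Now I'll write a delta calculator and go.

```bash
cat > go.py <<'E'
# go.py x y z toolx_deg : turn first (world yaw, tool down), then shift in new tool axes
import sys;from h import *
s=sense();x,y,z,a=map(float,sys.argv[1:5]);Rc=R.from_rotvec(s["eef_rot"]).as_matrix();a=np.radians(a)
X=np.array([np.cos(a),np.sin(a),0]);Z=np.array([0,0,-1.]);Rt=np.stack([X,np.cross(Z,X),Z],1)
print("t",round(s["time_s"],2),"tcp",s["tcp_pos"].round(4),"turn",R.from_matrix(Rc.T@Rt).as_rotvec().round(3),"shift mm",(Rt.T@(np.array([x,y,z])-s["tcp_pos"])*1000).round(1),"toolx",np.degrees(np.arctan2(Rc[1,0],Rc[0,0])).round(1),"op",s["opening"].round(3),"ff",np.round(s["finger_force"],1),"wf",s["wrist_force"].round(1))
E
python3 go.py 0.637 0.0085 0.26 159.3; python3 go.py 0.637 0.0085 0.082 159.3
```

```text
Traceback (most recent call last):
  File "go.py", line 5, in <module>
    print("t",round(s["time_s"],2),"tcp",s["tcp_pos"].round(4),"turn",R.from_matrix(Rc.T@Rt).as_rotvec().round(3),"shift mm",(Rt.T@(np.array([x,y,z])-s["tcp_pos"])*1000).round(1),"toolx",np.degrees(np.arctan2(Rc[1,0],Rc[0,0])).round(1),"op",s["opening"].round(3),"ff",np.round(s["finger_force"],1),"wf",s["wrist_force"].round(1))
                                                                                                                                                                                                                                                 ^^^^^^^^^^^^^^^^^^
AttributeError: 'float' object has no attribute 'round'
Traceback (most recent call last):
  File "go.py", line 5, in <module>
    print("t",round(s["time_s"],2),"tcp",s["tcp_pos"].round(4),"turn",R.from_matrix(Rc.T@Rt).as_rotvec().round(3),"shift mm",(Rt.T@(np.array([x,y,z])-s["tcp_pos"])*1000).round(1),"toolx",np.degrees(np.arctan2(Rc[1,0],Rc[0,0])).round(1),"op",s["opening"].round(3),"ff",np.round(s["finger_force"],1),"wf",s["wrist_force"].round(1))
                                                                                                                                                                                                                                                 ^^^^^^^^^^^^^^^^^^
AttributeError: 'float' object has no attribute 'round'
```

```bash
sed -i 's/s\["opening"\].round(3)/round(float(s["opening"]),3)/' go.py
python3 go.py 0.637 0.0085 0.26 159.3
```

```text
t 0.8 tcp [0.2959 0.6067 0.2195] turn [ 0.    -0.    -0.093] shift mm [-530.5 -439.   -40.5] toolx 154.0 op 1.002 ff 0.0 wf [ 0.  -0.5 -0.3]
```

```bash
python3 -m pendant '[{"z":-40,"az":-0.093},{"x":-38,"y":-31},{"x":-38,"y":-31},{"x":-38,"y":-31},{"x":-38,"y":-31}]' 94
python3 -m pendant '[{"x":-38,"y":-31},{"x":-38,"y":-31},{"x":-38,"y":-31},{"x":-38,"y":-31},{"x":-38,"y":-31}]'
python3 -m pendant '[{"x":-38,"y":-31},{"x":-38,"y":-31},{"x":-38,"y":-31},{"x":-38,"y":-31},{"x":-36,"y":-36}]'
python3 go.py 0.637 0.0085 0.082 159.3
python3 - <<'E'
from h import *
s=sense();c=read_camera("wrist");W=cloud(c,wristT(s,c));save("w1.png",c["pixels"])
print(c["T_tool_cam"].round(3),c["fov_y"])
g=(abs(W[...,0]-.637)<.08)&(abs(W[...,1]-.01)<.08)&(W[...,2]>.09)&(W[...,2]<.12);P=W[g];print(len(P))
if len(P): print(cv2.minAreaRect((P[:,:2]*1000).astype(np.float32)),np.median(P[:,2]))
E
```

```text
t 0.8 tcp [0.2959 0.6067 0.2195] turn [ 0.    -0.    -0.093] shift mm [-530.5 -439.   137.5] toolx 154.0 op 1.002 ff 0.0 wf [ 0.  -0.5 -0.3]
[[ 0.001 -0.968 -0.249  0.073]
 [ 1.     0.001 -0.     0.   ]
 [ 0.    -0.249  0.968 -0.165]
 [ 0.     0.     0.     1.   ]] 60.03283176559879
0$[0]: bad value
$[0]: bad value
$[0]: bad value
```

```bash
python3 -m pendant '[{"x":0,"y":0,"z":-40,"ax":0,"ay":0,"az":-0.093},{"x":-38,"y":-31,"z":0,"ax":0,"ay":0,"az":0},{"x":-38,"y":-31,"z":0,"ax":0,"ay":0,"az":0},{"x":-38,"y":-31,"z":0,"ax":0,"ay":0,"az":0},{"x":-38,"y":-31,"z":0,"ax":0,"ay":0,"az":0}]' 94; python3 -m pendant --help | head -20
```

```text
time_s: 1.48
tcp_pos: [0.395, 0.4355, 0.2597]
eef_rot: [0.564, 3.09, 0.001]
wrist_force: [1.2, 0.4, -0.0]
opening: 0.997
finger_force: 0.0invalid input: not JSON, or not a number
```

```bash
python3 -m pendant '[{"x":-38,"y":-31,"z":0,"ax":0,"ay":0,"az":0},{"x":-38,"y":-31,"z":0,"ax":0,"ay":0,"az":0},{"x":-38,"y":-31,"z":0,"ax":0,"ay":0,"az":0},{"x":-38,"y":-31,"z":0,"ax":0,"ay":0,"az":0},{"x":-38,"y":-31,"z":0,"ax":0,"ay":0,"az":0}]' >/dev/null
python3 -m pendant '[{"x":-38,"y":-31,"z":0,"ax":0,"ay":0,"az":0},{"x":-38,"y":-31,"z":0,"ax":0,"ay":0,"az":0},{"x":-38,"y":-31,"z":0,"ax":0,"ay":0,"az":0},{"x":-38,"y":-31,"z":0,"ax":0,"ay":0,"az":0},{"x":-36,"y":-36,"z":0,"ax":0,"ay":0,"az":0}]'
cat > look.py <<'E'
from h import *
s=sense();c=read_camera("wrist");W=cloud(c,wristT(s,c));save("w1.png",c["pixels"])
g=(abs(W[...,0]-.637)<.08)&(abs(W[...,1]-.01)<.08)&(W[...,2]>.09)&(W[...,2]<.12);P=W[g];print(len(P))
if len(P): print(cv2.minAreaRect((P[:,:2]*1000).astype(np.float32)),np.median(P[:,2]))
E
python3 look.py; python3 go.py 0.637 0.0085 0.082 159.3
```

```text
time_s: 2.72
tcp_pos: [0.6375, 0.0077, 0.2595]
eef_rot: [0.563, 3.091, 0.0]
wrist_force: [-0.3, 0.8, 0.1]
opening: 1.001
finger_force: 0.0
1257
((638.968994140625, 11.572125434875488), (19.33626365661621, 59.80173873901367), 69.36961364746094) 0.10552877599796517
t 2.77 tcp [0.639  0.     0.2597] turn [-0.002  0.002 -0.005] shift mm [  4.8   7.2 177.7] toolx 159.0 op 0.999 ff 0.0 wf [-2.8 -6.3 -1. ]
```

```bash
python3 -m pendant '[{"x":0,"y":0,"z":20,"ax":0,"ay":0,"az":-0.005},{"x":0,"y":0,"z":20,"ax":0,"ay":0,"az":0},{"x":0,"y":0,"z":20,"ax":0,"ay":0,"az":0},{"x":0,"y":0,"z":0,"ax":0,"ay":0,"az":0},{"x":0,"y":0,"z":0,"ax":0,"ay":0,"az":0}]' >/dev/null
python3 look.py; python3 go.py 0.637 0.0085 0.082 159.3
```

```text
1851
((639.050048828125, 11.225519180297852), (19.828018188476562, 60.3437385559082), 69.5298843383789) 0.10556814035984219
t 3.45 tcp [0.6373 0.0088 0.2005] turn [0.001 0.001 0.005] shift mm [ 1.000e-01 -4.000e-01  1.185e+02] toolx 159.6 op 1.0 ff 0.0 wf [ 1.1 -0.5 -1.1]
```

```bash
python3 -m pendant '[{"x":0,"y":2,"z":35,"ax":0,"ay":0,"az":0},{"x":0,"y":0,"z":40,"ax":0,"ay":0,"az":0},{"x":0,"y":0,"z":28,"ax":0,"ay":0,"az":0},{"x":0,"y":0,"z":15,"ax":0,"ay":0,"az":0},{"x":0,"y":0,"z":0,"ax":0,"ay":0,"az":0}]' >/dev/null
python3 -m pendant '[{"x":0,"y":0,"z":0,"ax":0,"ay":0,"az":0},{"x":0,"y":0,"z":0,"ax":0,"ay":0,"az":0},{"x":0,"y":0,"z":0,"ax":0,"ay":0,"az":0},{"x":0,"y":0,"z":0,"ax":0,"ay":0,"az":0},{"x":0,"y":0,"z":0,"ax":0,"ay":0,"az":0}]' 0
python3 -m pendant '[{"x":0,"y":0,"z":0,"ax":0,"ay":0,"az":0},{"x":0,"y":0,"z":0,"ax":0,"ay":0,"az":0},{"x":0,"y":0,"z":-30,"ax":0,"ay":0,"az":0},{"x":0,"y":0,"z":-40,"ax":0,"ay":0,"az":0},{"x":0,"y":0,"z":0,"ax":0,"ay":0,"az":0}]' 0
python3 look.py; python3 go.py 0.558 -0.12 0.165 176.7
```

```text
time_s: 4.7
tcp_pos: [0.6375, 0.0107, 0.0816]
eef_rot: [0.556, 3.092, -0.0]
wrist_force: [-0.5, -0.5, 0.6]
opening: 0.505
finger_force: 0.0
time_s: 5.32
tcp_pos: [0.639, 0.0106, 0.1543]
eef_rot: [0.556, 3.088, 0.002]
wrist_force: [0.4, -0.1, -0.8]
opening: 0.21
finger_force: 30.0
2073
((641.5476684570312, 10.383316040039062), (31.941694259643555, 88.93778991699219), 68.64862823486328) 0.1086837044029686
t 5.38 tcp [0.638  0.0107 0.1525] turn [ 0.001  0.002 -0.298] shift mm [  72.4 -135.1  -12.5] toolx 159.6 op 0.209 ff 30.0 wf [-0.2  0.7 -1.7]
```

Run:
```python
from h import *
s=sense();c=read_camera("wrist");W=cloud(c,wristT(s,c))
g=(abs(W[...,0]-.638)<.06)&(abs(W[...,1]-.0107)<.06)&(W[...,2]>.05)
h,e=np.histogram(W[g][:,2],np.arange(.05,.2,.004));print([(round(b,3),int(n)) for b,n in zip(e,h) if n]);print(s["tcp_pos"])
for lo,hi in((.121,.133),(.165,.19)):
  P=W[g&(W[...,2]>lo)&(W[...,2]<hi)]
  if len(P):print(cv2.minAreaRect((P[:,:2]*1000).astype(np.float32)),np.median(P[:,2]))
```

```text
[(np.float64(0.054), 30), (np.float64(0.058), 30), (np.float64(0.062), 6), (np.float64(0.066), 28), (np.float64(0.094), 4), (np.float64(0.098), 45), (np.float64(0.102), 399), (np.float64(0.106), 1561), (np.float64(0.11), 19), (np.float64(0.114), 43), (np.float64(0.118), 49), (np.float64(0.122), 48), (np.float64(0.126), 54), (np.float64(0.13), 61), (np.float64(0.134), 55), (np.float64(0.138), 99), (np.float64(0.142), 132), (np.float64(0.146), 191), (np.float64(0.15), 438), (np.float64(0.154), 3284), (np.float64(0.158), 728), (np.float64(0.162), 224), (np.float64(0.166), 183), (np.float64(0.17), 246), (np.float64(0.174), 213), (np.float64(0.178), 286), (np.float64(0.182), 282), (np.float64(0.186), 300), (np.float64(0.19), 323), (np.float64(0.194), 254)]
[0.63803649 0.0107332  0.15247563]
((614.95556640625, 20.11075210571289), (19.64969253540039, 4.697487831115723), 69.395263671875) 0.12723005861844555
((636.3255004882812, 11.742790222167969), (44.04389572143555, 18.55401611328125), 69.8817367553711) 0.17927967265690703
```

The fingers closed late, so the brush is held 20 mm too high on the grip. I'll set it down and regrip.

```bash
python3 -m pendant '[{"x":0,"y":0,"z":30,"ax":0,"ay":0,"az":0},{"x":0,"y":0,"z":15,"ax":0,"ay":0,"az":0},{"x":0,"y":0,"z":4,"ax":0,"ay":0,"az":0},{"x":0,"y":0,"z":0,"ax":0,"ay":0,"az":0},{"x":0,"y":0,"z":0,"ax":0,"ay":0,"az":0}]'
python3 -m pendant '[{"x":0,"y":0,"z":0,"ax":0,"ay":0,"az":0},{"x":0,"y":0,"z":0,"ax":0,"ay":0,"az":0},{"x":0,"y":0,"z":11,"ax":0,"ay":0,"az":0},{"x":0,"y":0,"z":10,"ax":0,"ay":0,"az":0},{"x":0,"y":0,"z":0,"ax":0,"ay":0,"az":0}]' 50
python3 -m pendant '[{"x":0,"y":0,"z":0,"ax":0,"ay":0,"az":0},{"x":0,"y":0,"z":0,"ax":0,"ay":0,"az":0},{"x":0,"y":0,"z":0,"ax":0,"ay":0,"az":0},{"x":0,"y":0,"z":0,"ax":0,"ay":0,"az":0},{"x":0,"y":0,"z":0,"ax":0,"ay":0,"az":0}]' 0
```

```text
time_s: 6.05
tcp_pos: [0.6378, 0.0106, 0.1029]
eef_rot: [0.556, 3.091, 0.0]
wrist_force: [-0.0, -0.4, -1.4]
opening: 0.211
finger_force: 30.0
time_s: 6.68
tcp_pos: [0.6367, 0.0106, 0.0802]
eef_rot: [-0.556, -3.09, 0.001]
wrist_force: [0.2, 0.0, -0.4]
opening: 0.533
finger_force: 0.0
time_s: 7.3
tcp_pos: [0.6375, 0.0107, 0.0816]
eef_rot: [0.556, 3.092, 0.0]
wrist_force: [0.8, 0.2, 2.4]
opening: 0.212
finger_force: 30.0
```

```bash
python3 -m pendant '[{"x":0,"y":0,"z":-30,"ax":0,"ay":0,"az":-0.1},{"x":0,"y":0,"z":-40,"ax":0,"ay":0,"az":-0.1},{"x":0,"y":0,"z":-20,"ax":0,"ay":0,"az":-0.1},{"x":0,"y":0,"z":0,"ax":0,"ay":0,"az":0},{"x":0,"y":0,"z":0,"ax":0,"ay":0,"az":0}]'
python3 go.py 0.5525 -0.1806 0.171 176.7
```

```text
time_s: 7.92
tcp_pos: [0.6369, 0.0107, 0.1705]
eef_rot: [-0.091, -3.139, 0.0]
wrist_force: [-0.2, 0.7, -1.8]
opening: 0.212
finger_force: 30.0
t 7.92 tcp [0.6369 0.0107 0.1705] turn [-0.    -0.001 -0.   ] shift mm [  73.3 -195.8   -0.5] toolx 176.7 op 0.212 ff 30.0 wf [-0.2  0.7 -1.8]
```

```bash
sed 's/time_s/time_s/' look.py >/dev/null
cat > hz.py <<'E'
import sys;from h import *
s=sense();c=read_camera("wrist");W=cloud(c);E=0
E
python3 - <<'E'
from h import *
s=sense();c=read_camera("wrist");W=cloud(c,c["T_tool_cam"]);W
g=(abs(W[...,0])<.06)&(abs(W[...,1])<.025)&(W[...,2]>-.05)&(W[...,2]<.1)
h,e=np.histogram(W[g][:,2],np.arange(-.05,.1,.003));print([(round(float(b),3),int(n)) for b,n in zip(e,h) if n>100])
E
```

```text
[(-0.05, 179), (-0.047, 193), (-0.044, 187), (-0.041, 244), (-0.038, 227), (-0.035, 241), (-0.032, 194), (-0.029, 210), (-0.026, 3164), (-0.023, 957), (-0.02, 294), (-0.017, 210), (-0.014, 185), (-0.011, 178), (-0.008, 176), (-0.005, 144), (-0.002, 154), (0.001, 142), (0.004, 124), (0.007, 101), (0.022, 246), (0.025, 1764), (0.028, 216)]
```

```bash
python3 -m pendant '[{"x":18,"y":-49,"z":0,"ax":0,"ay":0,"az":0},{"x":18,"y":-49,"z":0,"ax":0,"ay":0,"az":0},{"x":18,"y":-49,"z":0,"ax":0,"ay":0,"az":0},{"x":19,"y":-49,"z":0,"ax":0,"ay":0,"az":0},{"x":0,"y":0,"z":0,"ax":0,"ay":0,"az":0}]'
python3 -m pendant '[{"x":0,"y":0,"z":15,"ax":0,"ay":0,"az":0},{"x":0,"y":0,"z":10,"ax":0,"ay":0,"az":0},{"x":0,"y":0,"z":0,"ax":0,"ay":0,"az":0},{"x":0,"y":0,"z":0,"ax":0,"ay":0,"az":0},{"x":0,"y":0,"z":0,"ax":0,"ay":0,"az":0}]'
python3 go.py 0.5525 -0.1806 0.124 176.7
python3 - <<'E'
from h import *
s=sense();c=read_camera("side");save("side1.png",cv2.resize(c["pixels"][200:400,220:450],None,fx=3,fy=3,interpolation=cv2.INTER_CUBIC))
W=cloud(c)
for z0,z1 in((.0,.044),(.044,.08)):
  g=(W[...,0]>.45)&(W[...,0]<.66)&(W[...,1]>-.4)&(W[...,1]<-.15)&(W[...,2]>z0)&(W[...,2]<z1)
  print(np.median(W[g&(abs(W[...,0]-.55)<.04)&(W[...,2]>.03)][:,2]))
E
```

```text
time_s: 8.6
tcp_pos: [0.5512, -0.185, 0.1707]
eef_rot: [-0.099, -3.138, 0.002]
wrist_force: [0.6, -0.4, -1.3]
opening: 0.212
finger_force: 30.0
time_s: 9.22
tcp_pos: [0.5539, -0.1808, 0.1467]
eef_rot: [0.087, 3.14, -0.0]
wrist_force: [-0.3, -0.4, -0.8]
opening: 0.213
finger_force: 30.0
t 9.22 tcp [ 0.5539 -0.1808  0.1467] turn [-0.     0.     0.002] shift mm [ 1.5  0.1 22.7] toolx 176.8 op 0.213 ff 30.0 wf [-0.3 -0.4 -0.8]
0.03862346500632219
0.053802962166721036
```

View pics/side1.png

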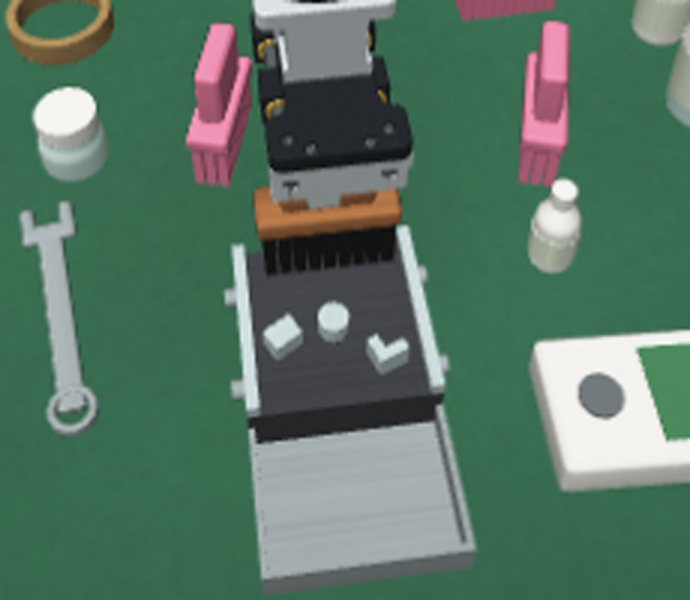

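The brush hangs behind the offcuts at crop (330,245), lined up between the fences. The offcuts lie ahead of it at (282,335), (333,320) and (387,350). Lowering and sweeping.

```bash
python3 -m pendant '[{"x":2,"y":0,"z":10,"ax":0,"ay":0,"az":0},{"x":0,"y":0,"z":9,"ax":0,"ay":0,"az":0},{"x":0,"y":0,"z":4,"ax":0,"ay":0,"az":0},{"x":0,"y":0,"z":0,"ax":0,"ay":0,"az":0},{"x":0,"y":-5,"z":0,"ax":0,"ay":0,"az":0}]'
python3 -m pendant '[{"x":0,"y":-10,"z":0,"ax":0,"ay":0,"az":0},{"x":0,"y":-10,"z":0,"ax":0,"ay":0,"az":0},{"x":0,"y":-10,"z":0,"ax":0,"ay":0,"az":0},{"x":0,"y":-10,"z":0,"ax":0,"ay":0,"az":0},{"x":0,"y":-10,"z":0,"ax":0,"ay":0,"az":0}]'
python3 -m pendant '[{"x":0,"y":-10,"z":0,"ax":0,"ay":0,"az":0},{"x":0,"y":-10,"z":0,"ax":0,"ay":0,"az":0},{"x":0,"y":-10,"z":0,"ax":0,"ay":0,"az":0},{"x":0,"y":-10,"z":0,"ax":0,"ay":0,"az":0},{"x":0,"y":-10,"z":0,"ax":0,"ay":0,"az":0}]'
python3 go.py 0.5525 -0.1806 0.2 176.7
python3 - <<'E'
from h import *
c=read_camera("side");save("side2.png",cv2.resize(c["pixels"][240:400,250:420],None,fx=3,fy=3,interpolation=cv2.INTER_CUBIC))
E
```

```text
time_s: 9.9
tcp_pos: [0.5515, -0.1858, 0.1236]
eef_rot: [0.087, 3.14, 0.0]
wrist_force: [-0.6, 0.3, -1.3]
opening: 0.209
finger_force: 30.0
time_s: 10.52
tcp_pos: [0.5485, -0.2365, 0.1235]
eef_rot: [-0.088, -3.14, -0.0]
wrist_force: [-0.6, 0.9, -1.3]
opening: 0.214
finger_force: 30.0
time_s: 11.15
tcp_pos: [0.5457, -0.2864, 0.1235]
eef_rot: [-0.088, -3.14, 0.0]
wrist_force: [-0.0, -0.1, -0.7]
opening: 0.211
finger_force: 30.0
t 11.15 tcp [ 0.5457 -0.2864  0.1235] turn [-0.    -0.     0.002] shift mm [ -0.7 106.  -76.5] toolx 176.8 op 0.211 ff 30.0 wf [-0.  -0.1 -0.7]
```

View pics/side2.png

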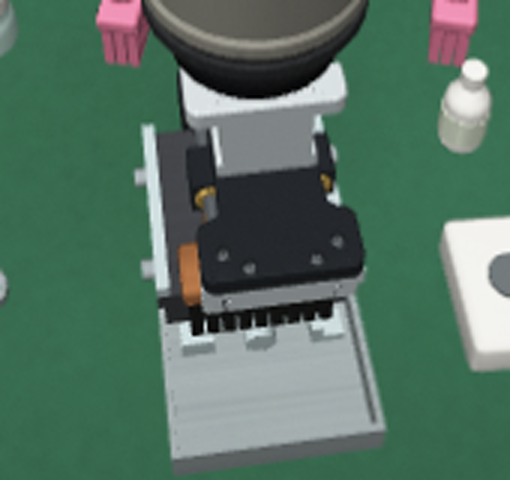

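The three offcuts lie in the tray at crop (197,338), (260,335) and (328,328). Next I lift off and check them from the top camera.

```bash
python3 -m pendant '[{"x":0,"y":0,"z":-15,"ax":0,"ay":0,"az":0},{"x":0,"y":20,"z":-30,"ax":0,"ay":0,"az":0},{"x":0,"y":40,"z":-10,"ax":0,"ay":0,"az":0},{"x":-20,"y":50,"z":0,"ax":0,"ay":0,"az":0},{"x":-20,"y":50,"z":0,"ax":0,"ay":0,"az":0}]'
python3 go.py 0.637 0.0105 0.083 176.7
python3 - <<'E'
from h import *
jc=np.array([.551,-.2587]);a=np.radians(-3.3);J=np.array([[np.cos(a),np.sin(a)],[-np.sin(a),np.cos(a)]])
for n in("side","top"):
    c=read_camera(n);W=cloud(c);L=(W[...,:2]-jc)@J.T
    k=(abs(L[...,0])<.052)&(L[...,1]>-.09)&(L[...,1]<.1)&(W[...,2]>.012)&(W[...,2]<.1)&~((L[...,1]>-.022)&(W[...,2]<.043))
    nn,l,st,ce=cv2.connectedComponentsWithStats(k.astype(np.uint8))
    for i in range(1,nn):
        if st[i,4]>5: print(n,st[i,4],L[l==i].mean(0).round(3),W[l==i][:,2].max().round(3))
E
```

```text
time_s: 11.82
tcp_pos: [0.5954, -0.1263, 0.1801]
eef_rot: [0.088, 3.139, 0.0]
wrist_force: [0.4, -0.1, -0.7]
opening: 0.21
finger_force: 30.0
t 11.82 tcp [ 0.5954 -0.1263  0.1801] turn [0.    0.002 0.002] shift mm [-33.6 139.   97.1] toolx 176.8 op 0.21 ff 30.0 wf [ 0.4 -0.1 -0.7]
side 61 [ 0.036 -0.033] 0.023
side 9 [ 0.047 -0.027] 0.014
side 107 [-0.001 -0.034] 0.026
side 105 [-0.038 -0.031] 0.022
```

All three are in the tray. Setting the brush down where it came from.

```bash
python3 -m pendant '[{"x":-11,"y":46,"z":0,"ax":0,"ay":0,"az":0},{"x":-11,"y":46,"z":20,"ax":0,"ay":0,"az":0},{"x":-11,"y":46,"z":20,"ax":0,"ay":0,"az":0},{"x":0,"y":0,"z":20,"ax":0,"ay":0,"az":0},{"x":0,"y":0,"z":20,"ax":0,"ay":0,"az":0}]' >/dev/null
python3 -m pendant '[{"x":0,"y":0,"z":10,"ax":0,"ay":0,"az":0},{"x":0,"y":0,"z":7,"ax":0,"ay":0,"az":0},{"x":0,"y":0,"z":0,"ax":0,"ay":0,"az":0},{"x":0,"y":0,"z":0,"ax":0,"ay":0,"az":0},{"x":0,"y":0,"z":0,"ax":0,"ay":0,"az":0}]'
python3 -m pendant '[{"x":0,"y":0,"z":0,"ax":0,"ay":0,"az":0},{"x":0,"y":0,"z":0,"ax":0,"ay":0,"az":0},{"x":0,"y":0,"z":0,"ax":0,"ay":0,"az":0},{"x":0,"y":0,"z":0,"ax":0,"ay":0,"az":0},{"x":0,"y":0,"z":0,"ax":0,"ay":0,"az":0}]' 94
python3 -m pendant '[{"x":0,"y":0,"z":-20,"ax":0,"ay":0,"az":0},{"x":0,"y":0,"z":-40,"ax":0,"ay":0,"az":0},{"x":0,"y":0,"z":-50,"ax":0,"ay":0,"az":0},{"x":0,"y":0,"z":-50,"ax":0,"ay":0,"az":0},{"x":0,"y":0,"z":0,"ax":0,"ay":0,"az":0}]'
python3 - <<'E'
from h import *
c=read_camera("side");save("side3.png",c["pixels"][100:300,180:480]);W=cloud(c)
s=sense();c2=read_camera("top");W2=cloud(c2)
def fit(W,px,n):
    g=(abs(W[...,0]-.53)<.1)&(abs(W[...,1]-.21)<.12)
    f=g&(abs(W[...,2]-.0105)<.004)&(px.max(-1)<75);P=W[f];r=cv2.minAreaRect((P[:,:2]*1000).astype(np.float32));print(n,"foot",len(P),r)
    np.savez(n+"_st.npz",P=W[g&(W[...,2]>.03)],c=px[g&(W[...,2]>.03)])
fit(W,c["pixels"],"side");fit(W2,c2["pixels"],"top")
print(s["joint_pos"].round(2))
E
```

```text
time_s: 13.18
tcp_pos: [0.6354, 0.0076, 0.0817]
eef_rot: [0.088, 3.14, 0.0]
wrist_force: [-0.3, -0.4, -1.8]
opening: 0.21
finger_force: 30.0
time_s: 13.8
tcp_pos: [0.6353, 0.0078, 0.0815]
eef_rot: [-0.088, -3.14, 0.0]
wrist_force: [0.8, -0.9, 0.3]
opening: 0.708
finger_force: 0.0
time_s: 14.42
tcp_pos: [0.6372, 0.0076, 0.2471]
eef_rot: [0.088, 3.133, 0.002]
wrist_force: [-0.9, 0.0, -0.5]
opening: 1.0
finger_force: 0.0
side foot 487 ((543.1895751953125, 240.46136474609375), (117.54785919189453, 77.08863067626953), 82.94649505615234)
top foot 426 ((540.2503662109375, 244.19326782226562), (118.32579040527344, 77.91828918457031), 82.18743133544922)
[-0.34  0.35  0.3   1.69 -0.11  1.12  1.5 ]
```

```bash
cat > pose.py <<'E'
# pose.py axial_mm : shift to put TCP at axial coordinate of driver, tool z = -d
import sys;from h import *
from scipy.optimize import least_squares
yaw=np.radians(-97.5);sn,cs=np.sin(np.radians(40)),np.cos(np.radians(40))
d=np.array([sn*np.cos(yaw),sn*np.sin(yaw),cs]);X=np.array([np.sin(yaw),-np.cos(yaw),0]);E=np.cross(d,X)
E
cat > fit.py <<'E'
from pose import *
def fit(P,n):
    if len(P)<30: print(n,len(P));return
    q0=np.array([.5325,.168,.151])
    f=lambda p:np.hypot((P-q0)@X-p[0],(P-q0)@E-p[1])-.015
    ax=(P-q0)@d; 
    r=least_squares(lambda p:f(p)[ax<-.004],[0,0],loss="soft_l1",f_scale=.002)
    q=q0+r.x[0]*X+r.x[1]*E
    print(n,len(P),"axis pt",q.round(4),"end axial max",np.percentile((P-q)@d,[50,98,100]).round(4),"rms",np.sqrt(np.mean(f(r.x)[ax<-.004]**2)).round(4),"mouth pt",(q+d*((.095-q[2])/d[2])).round(4))
if __name__=="__main__":
  A=[]
  for n in("top","side"):
    D=np.load(n+"_st.npz");P=D["P"];m=(P[:,2]>.117)&(P[:,2]<.17);fit(P[m],n);A.append(P[m])
  fit(np.vstack(A),"both")
E
python3 fit.py; python3 go.py 0.637 .008 .25 172.5
```

```text
top 228 axis pt [0.5296 0.1682 0.1509] end axial max [-0.0211 -0.0016  0.001 ] rms 0.003 mouth pt [0.5357 0.2147 0.095 ]
side 133 axis pt [0.532  0.166  0.1493] end axial max [-0.0199 -0.0015  0.0022] rms 0.0052 mouth pt [0.5379 0.2111 0.095 ]
both 361 axis pt [0.53   0.1678 0.1506] end axial max [-0.0205 -0.0015  0.0022] rms 0.0042 mouth pt [0.536 0.214 0.095]
t 14.53 tcp [0.6354 0.0078 0.2428] turn [0.001 0.002 0.075] shift mm [-1.6  0.4 -7.2] toolx 176.8 op 1.002 ff 0.0 wf [ 0.1  1.2 -1. ]
```

View pics/side3.png

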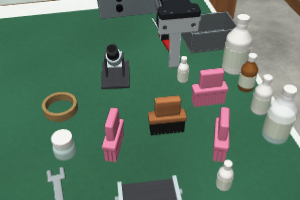

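The brush stands upright and released at crop (167,115), clear of everything. Now I tilt the tool onto the driver's axis.

```bash
cat >> pose.py <<'E'
def rel(target):
    s=sense();Rc=R.from_rotvec(s["eef_rot"]).as_matrix();Z=-d;Rt=np.stack([X,np.cross(Z,X),Z],1)
    print("t",round(s["time_s"],2),s["tcp_pos"].round(4),"turn",R.from_matrix(Rc.T@Rt).as_rotvec().round(3),"shift",(Rc.T@(target-s["tcp_pos"])*1000).round(1),"j",s["joint_pos"].round(2))
E
python3 -m pendant '[{"x":0,"y":0,"z":-10,"ax":0,"ay":0,"az":0.075},{"x":0,"y":0,"z":0,"ax":-0.1745,"ay":0,"az":0},{"x":0,"y":0,"z":0,"ax":-0.1745,"ay":0,"az":0},{"x":0,"y":0,"z":0,"ax":-0.1745,"ay":0,"az":0},{"x":0,"y":0,"z":0,"ax":-0.1745,"ay":0,"az":0}]'
python3 -m pendant '[{"x":0,"y":0,"z":0,"ax":0,"ay":0,"az":0},{"x":0,"y":0,"z":0,"ax":0,"ay":0,"az":0},{"x":0,"y":0,"z":0,"ax":0,"ay":0,"az":0},{"x":0,"y":0,"z":0,"ax":0,"ay":0,"az":0},{"x":0,"y":0,"z":0,"ax":0,"ay":0,"az":0}]' >/dev/null
python3 -c "
from pose import *
rel(np.array([.530,.168,.151])+.05*d)"
```

```text
time_s: 15.15
tcp_pos: [0.6353, 0.0074, 0.2517]
eef_rot: [0.191, 2.9, 1.065]
wrist_force: [0.1, 1.4, 0.6]
opening: 1.001
finger_force: 0.0
t 15.78 [0.6353 0.0085 0.2518] turn [-0.    -0.     0.001] shift [125.1  46.  120.1] j [ 0.11  0.42  0.17  1.74 -0.81  1.24  2.09]
```

```bash
python3 -m pendant '[{"x":31,"y":12,"z":20,"ax":0,"ay":0,"az":0},{"x":31,"y":12,"z":30,"ax":0,"ay":0,"az":0},{"x":31,"y":11,"z":30,"ax":0,"ay":0,"az":0},{"x":32,"y":11,"z":25,"ax":0,"ay":0,"az":0},{"x":0,"y":0,"z":0,"ax":0,"ay":0,"az":0}]' >/dev/null
python3 -m pendant '[{"x":0,"y":0,"z":0,"ax":0,"ay":0,"az":0},{"x":0,"y":0,"z":0,"ax":0,"ay":0,"az":0},{"x":0,"y":0,"z":0,"ax":0,"ay":0,"az":0},{"x":0,"y":0,"z":0,"ax":0,"ay":0,"az":0},{"x":0,"y":0,"z":0,"ax":0,"ay":0,"az":0}]' >/dev/null
python3 - <<'E'
from pose import *
from fit import fit
rel(np.array([.530,.168,.151])+.05*d)
s=sense();c=read_camera("wrist");W=cloud(c,wristT(s,c));save("w2.png",c["pixels"])
L=cloud(c,c["T_tool_cam"])
q=np.array([.530,.168,.151]);V=W-q
g=(V@d>-.06)&(V@d<.008)&(np.hypot(V@X,V@E)<.028)&(W[...,2]>.1);fit(W[g],"wrist")
P=W[g&(abs(V@d+.0)<.006)];print(len(P),P.mean(0).round(4) if len(P) else 0)
E
```

```text
t 17.02 [0.5249 0.1258 0.2006] turn [-0.  0. -0.] shift [ 0.4  0.7 15.3] j [-0.    0.27  0.08  2.08 -0.91  0.98  2.12]
wrist 1659 axis pt [0.5306 0.1686 0.1513] end axial max [-0.021  -0.0025 -0.0013] rms 0.005 mouth pt [0.5368 0.2155 0.095 ]
284 [0.5281 0.1714 0.1481]
```

View pics/w2.png

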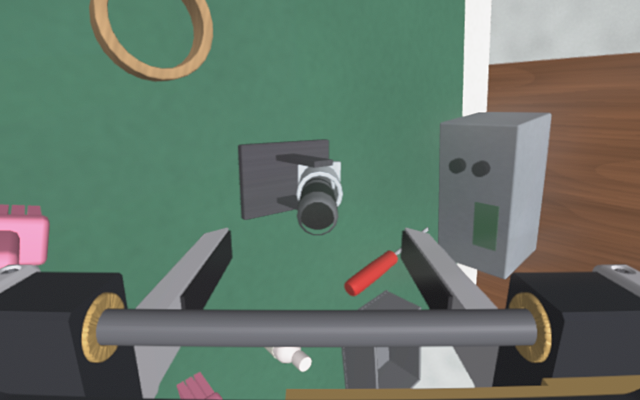

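The driver's end cap is at (318,205), centred between the fingers, and the wrist-camera fit agrees within 1 mm. Advancing along the axis.

```bash
python3 -m pendant '[{"x":0,"y":1,"z":25,"ax":0,"ay":0,"az":0},{"x":0,"y":0,"z":25,"ax":0,"ay":0,"az":0},{"x":0,"y":0,"z":25,"ax":0,"ay":0,"az":0},{"x":0,"y":0,"z":20,"ax":0,"ay":0,"az":0},{"x":0,"y":0,"z":10,"ax":0,"ay":0,"az":0}]'
python3 -c "
from pose import *
rel(np.array([.5306,.1686,.1513])-.045*d)"
```

```text
time_s: 17.7
tcp_pos: [0.5333, 0.1944, 0.1201]
eef_rot: [0.19, 2.906, 1.058]
wrist_force: [-0.6, 0.0, -0.9]
opening: 0.998
finger_force: 0.0
t 17.7 [0.5333 0.1944 0.1201] turn [ 0.    -0.001 -0.   ] shift [-0.6  0.2  4.4] j [ 0.08  0.41 -0.18  2.12 -1.01  0.74  2.17]
```

```bash
python3 -m pendant '[{"x":0,"y":0,"z":-4,"ax":0,"ay":0,"az":0},{"x":0,"y":0,"z":0,"ax":0,"ay":0,"az":0},{"x":0,"y":0,"z":0,"ax":0,"ay":0,"az":0},{"x":0,"y":0,"z":0,"ax":0,"ay":0,"az":0},{"x":0,"y":0,"z":0,"ax":0,"ay":0,"az":0}]' 0
python3 -m pendant '[{"x":0,"y":0,"z":0,"ax":0,"ay":0,"az":0},{"x":0,"y":0,"z":0,"ax":0,"ay":0,"az":0},{"x":0,"y":0,"z":0,"ax":0,"ay":0,"az":0},{"x":0,"y":0,"z":0,"ax":0,"ay":0,"az":0},{"x":0,"y":0,"z":0,"ax":0,"ay":0,"az":0}]' 0
```

```text
time_s: 18.32
tcp_pos: [0.5333, 0.1911, 0.124]
eef_rot: [0.19, 2.905, 1.057]
wrist_force: [-0.6, 0.4, 0.9]
opening: 0.507
finger_force: 0.0
time_s: 18.95
tcp_pos: [0.5333, 0.191, 0.1238]
eef_rot: [0.19, 2.905, 1.057]
wrist_force: [-0.8, -0.5, -1.0]
opening: 0.315
finger_force: 30.0
```

```bash
python3 -m pendant '[{"x":0,"y":0,"z":-8,"ax":0,"ay":0,"az":0},{"x":0,"y":0,"z":-15,"ax":0,"ay":0,"az":0},{"x":0,"y":0,"z":-20,"ax":0,"ay":0,"az":0},{"x":0,"y":0,"z":-20,"ax":0,"ay":0,"az":0},{"x":0,"y":0,"z":-20,"ax":0,"ay":0,"az":0}]'
python3 -m pendant '[{"x":0,"y":0,"z":-20,"ax":0,"ay":0,"az":0},{"x":0,"y":0,"z":-20,"ax":0,"ay":0,"az":0},{"x":0,"y":0,"z":-20,"ax":0,"ay":0,"az":0},{"x":0,"y":0,"z":-15,"ax":0,"ay":0,"az":0},{"x":0,"y":0,"z":0,"ax":0,"ay":0,"az":0}]'
python3 -c "
from pose import *
rel(np.array([.5306,.1686,.1513])-.040*d)
s=sense();c=read_camera('wrist');L=cloud(c,c['T_tool_cam'])
g=(abs(L[...,0])<.03)&(abs(L[...,1])<.02)&(L[...,2]>-.09)&(L[...,2]<-.01);h,e=np.histogram(L[g][:,2],16,(-.09,-.01));print(h)
P=L[g&(L[...,2]<-.03)];print(len(P),P.mean(0).round(4))
c=read_camera('side');save('side4.png',cv2.resize(c['pixels'][60:260,200:420],None,fx=3,fy=3))"
```

```text
time_s: 19.58
tcp_pos: [0.5263, 0.1369, 0.1887]
eef_rot: [0.191, 2.904, 1.056]
wrist_force: [-0.2, -0.3, -1.3]
opening: 0.314
finger_force: 30.0
time_s: 20.2
tcp_pos: [0.5205, 0.0894, 0.2458]
eef_rot: [0.191, 2.903, 1.056]
wrist_force: [-0.2, 0.4, -1.9]
opening: 0.315
finger_force: 30.0
t 20.2 [0.5205 0.0894 0.2458] turn [-0.001  0.002  0.   ] shift [  0.7   0.5 163.7] j [ 0.19  0.22 -0.05  2.03 -0.81  1.06  2.04]
[ 369  299  241  149  118  229  332  284  292  274  252  908  737  411
  548 1615]
3747 [ 0.0058 -0.0001 -0.0551]
```

View pics/side4.png

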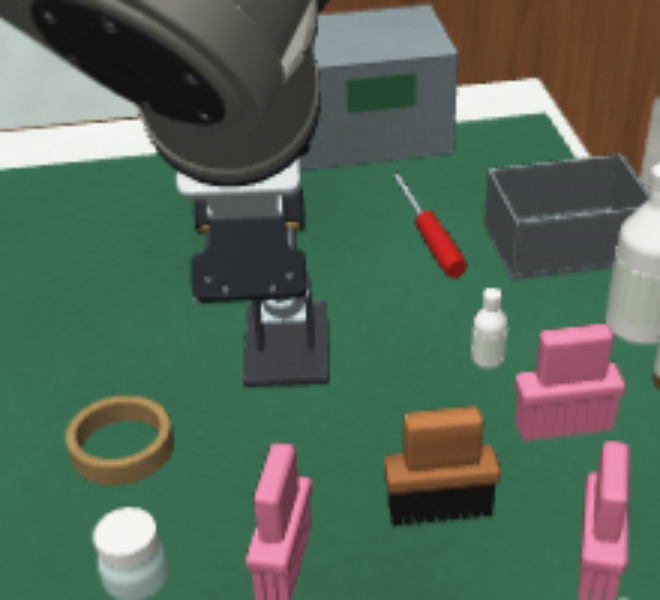

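The stand at crop (285,340) is empty and the driver is held, hidden behind the gripper. The brush at (442,465) is undisturbed. Turning upright and raising.

```bash
python3 -m pendant '[{"x":0,"y":0,"z":-20,"ax":0.1745,"ay":0,"az":0},{"x":0,"y":0,"z":-20,"ax":0.1745,"ay":0,"az":0},{"x":0,"y":0,"z":-10,"ax":0.1745,"ay":0,"az":0},{"x":0,"y":0,"z":-10,"ax":0.1745,"ay":0,"az":0},{"x":0,"y":0,"z":0,"ax":0,"ay":0,"az":0}]'
python3 go.py 0.5535 -0.2165 0.29 172.5
```

```text
time_s: 20.92
tcp_pos: [0.5165, 0.0665, 0.297]
eef_rot: [0.195, 3.135, -0.001]
wrist_force: [-0.6, 0.2, -1.9]
opening: 0.313
finger_force: 30.0
t 20.93 tcp [0.5165 0.0665 0.297 ] turn [-0.001  0.     0.007] shift mm [ -73.6 -275.8    7. ] toolx 172.9 op 0.313 ff 30.0 wf [-0.6  0.2 -1.9]
```

```bash
python3 -m pendant '[{"x":-10,"y":-35,"z":0,"ax":0,"ay":0,"az":0},{"x":-12,"y":-45,"z":0,"ax":0,"ay":0,"az":0},{"x":-12,"y":-45,"z":0,"ax":0,"ay":0,"az":0},{"x":-12,"y":-45,"z":0,"ax":0,"ay":0,"az":0},{"x":-12,"y":-45,"z":0,"ax":0,"ay":0,"az":0}]' >/dev/null
python3 -m pendant '[{"x":-10,"y":-35,"z":0,"ax":0,"ay":0,"az":0},{"x":-6,"y":-26,"z":10,"ax":0,"ay":0,"az":0},{"x":0,"y":0,"z":25,"ax":0,"ay":0,"az":0},{"x":0,"y":0,"z":25,"ax":0,"ay":0,"az":0},{"x":0,"y":0,"z":5,"ax":0,"ay":0,"az":0}]' >/dev/null
python3 -m pendant '[{"x":0,"y":0,"z":0,"ax":0,"ay":0,"az":0},{"x":0,"y":0,"z":0,"ax":0,"ay":0,"az":0},{"x":0,"y":0,"z":0,"ax":0,"ay":0,"az":0},{"x":0,"y":0,"z":0,"ax":0,"ay":0,"az":0},{"x":0,"y":0,"z":0,"ax":0,"ay":0,"az":0}]'
python3 go.py 0.5535 -0.2165 0.23 172.5
python3 - <<'E'
from h import *
c=read_camera('side');save('side5.png',cv2.resize(c['pixels'][160:400,220:460],None,fx=2.5,fy=2.5))
W=cloud(c);g=(abs(W[...,0]-.5535)<.04)&(abs(W[...,1]+.2165)<.04)
for z in np.arange(.06,.24,.015):
    P=W[g&(W[...,2]>z)&(W[...,2]<z+.015)]
    if len(P)>3: print(round(z,3),len(P),np.median(P,0).round(4))
E
```

```text
time_s: 22.8
tcp_pos: [0.5539, -0.2207, 0.232]
eef_rot: [0.205, 3.135, -0.0]
wrist_force: [-0.0, 0.0, -3.0]
opening: 0.309
finger_force: 30.0
t 22.8 tcp [ 0.5539 -0.2207  0.232 ] turn [-0.  0.  0.] shift mm [0.9 4.1 2. ] toolx 172.5 op 0.309 ff 30.0 wf [-0.  0. -3.]
0.09 8 [ 0.5555 -0.2246  0.1012]
0.105 16 [ 0.5555 -0.2245  0.1135]
0.12 6 [ 0.5553 -0.2239  0.1249]
0.135 16 [ 0.5519 -0.2325  0.1454]
0.15 84 [ 0.5529 -0.2343  0.1584]
0.165 94 [ 0.5521 -0.2343  0.1727]
0.18 93 [ 0.5527 -0.2343  0.1872]
0.195 108 [ 0.5529 -0.2347  0.2017]
0.21 35 [ 0.5627 -0.2314  0.2183]
0.225 81 [ 0.5489 -0.2478  0.233 ]
```

View pics/side5.png

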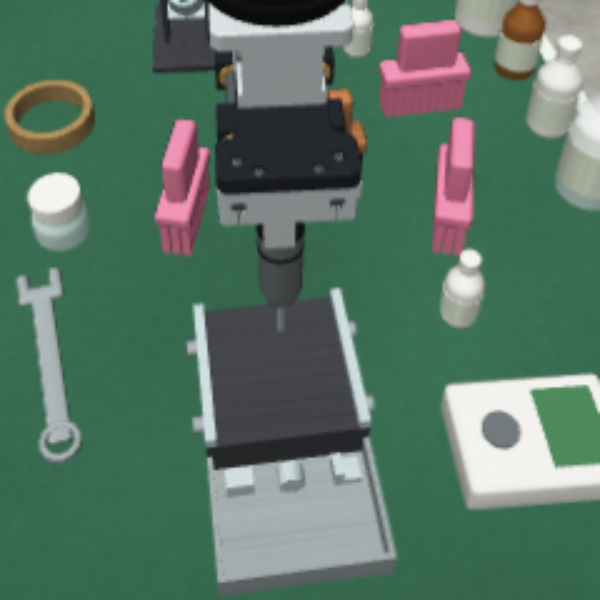

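The driver hangs vertical over the bed, with its bit tip at crop (281,328), about (0.555, -0.223), 6–7 cm above the bed. The offcuts are in the tray at (240,480), (290,475) and (345,467), and the brush stands free behind the gripper. Handing in.

```bash
python3 -c "
from bench import *
print(close_job())"
```

```text
the job is handed in; nothing more can be done
None
```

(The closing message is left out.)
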